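# Joining plate off the bench riser

### The job

On the low plywood riser, slide the straight metal joining plate away from the robot until about a third of its length hangs over the riser's far edge, still lying flat. Then pinch it by the overhanging end, lift it clear, and lower it (do not drop it) into the steel parts tray, where it must lie flat. Leave the L-shaped corner plate where it is.

Things in the scene. Friction and masses are not known exactly. Their poses are not given: they have to be found in the camera images.
- plate: Straight flat aluminium joining plate, a plain rectangle 130 mm long (x) by 50 mm wide (y) by 8 mm thick (z) with two rows of dark screw holes, about 0.15 kg, loose. Origin: centre of its underside. Its +x end points towards the riser's far edge at the start, to within about 10 degrees, 10 to 40 mm short of it. It may be pushed by its near short edge, and pinched across its 50 mm width.
- riser: Low plywood bench riser (a small bridge-like shelf) standing fixed on the bench: 240 mm deep (x) by 260 mm wide (y), flat top 80 mm above the bench. Origin: centre of its underside, at bench height. Its far edge, away from the robot, is the straight edge at x = +120 mm in its own frame. The top board is 18 mm thick and stands out 15 mm past the side panels there; below the far edge is free space down to the bench. It stands left or right of the centre, slightly turned.
- tray: Open steel parts tray fixed on the bench, empty: 250 mm long (x) by 160 mm wide (y) by 35 mm high outside, walls and floor 5 mm thick. Origin: centre of its underside. It stands on the other side of the centre from the riser, slightly turned.
- corner_plate: L-shaped flat aluminium corner plate, 90 by 90 mm overall, arms 35 mm wide, 8 mm thick, lying loose on the riser beside the straight plate. Origin: centre of the 90 mm square, underside. A bystander: leave it.
Not all that is in view belongs to the job. Leave any orange look-alike of the plate alone.

How it is judged:
On the way, in this order (a step that is already met when the one before it is completed fails the run):
1. the straight plate lies flat on the riser with 25 to 62 mm of it over the far edge (x of plate in the frame of riser between 0.08 and 0.117 m and z of plate in the frame of riser between 0.076 and 0.086 m and angle between plate's own z axis and vertical below 0.08 rad), for 0.2 s.
2. the plate is held by its overhanging end and lifted at least 25 mm clear of the riser top (height (world z) of plate above 0.105 m and x of the grasp point in the frame of plate above 0.02 m and contact force between the fingers and plate above 1 N), for 0.1 s.
At the end, for the whole second after the job is handed in: The straight plate lies at rest inside the tray, flat on its floor (within about 7 degrees, underside less than 15 mm above the bench), released; the corner plate is within 20 mm of where it started (x of plate in the frame of tray between -0.08 and 0.08 m and y of plate in the frame of tray between -0.07 and 0.07 m and z of plate in the frame of tray below 0.015 m and angle between plate's own z axis and vertical below 0.12 rad and linear speed of plate below 0.02 m/s and distance of corner_plate from where it was at the start of the episode below 0.02 m); the robot touches nothing.
It fails at once if the straight plate is dropped (falls freely about 50 mm or more) (contact force between the fingers and plate below 0.05 N and linear speed of plate above 1 m/s).
It fails at once if the corner plate is moved more than 20 mm (distance of corner_plate from where it was at the start of the episode above 0.02 m).
It also fails if it takes over 51 s, if anything falls off the work surface, if the arm or the gripper's body presses on something with over 40 N, if the wrist force passes 120 N, or if a joint passes its speed limit or range.

### The arm

A 6-joint arm with a two-finger parallel gripper is mounted at the origin on the work surface. World frame = base frame: x ahead of the robot, y to its left, z up, the work surface at z = 0. Lengths are in m, angles in rad, forces in N, time in s.
With the tool pointing down it reaches from about 0.425 to 0.95 m from the base axis. Payload 3.5 kg.
Tool frame: the origin (TCP) lies midway between the tips of the shut fingers; the grasp point (between the pads) lies 19 mm behind it; z points along the fingers, y is the line along which they close (so a half turn about z gives the same grasp; the last joint's range is limited). The gripper opens to 85 mm and grips with 20 to 120 N. Pads are 22 mm wide; open, the fingers measure 114 mm over their backs; the gripper's body (76 mm by 85 mm) begins 54 mm behind the grasp point. The pads swing forward as they close: fully open they stand 13 mm farther back than shut.
Start: joints at [1.071, 0.286, 1.577, -0, 1.279, -0.15], TCP at [0.231, 0.634, 0.231] pointing down, gripper open.
Joint ranges: [-2.77, 2.77], [-0.9, 2.22], [0.21, 2.48], [-1.53, 4.67], [0.24, 2.81], [-2.84, 2.84]. Speed limits (rad/s): [2.79, 2.79, 3.14, 3.14, 3.14, 3.14].

### API

Orientations are given as a unit quaternion [x, y, z, w].
In Python, from plant import get_state, read_camera, ctrl gives the robot as it stands.
- The arm moves only by the shell command python3 -m crank 'ROWS' [FORCE]. ROWS is JSON, a list of rows, each a list of 3 entries, a list of its own where there are three numbers: the shift along the tool's x, y, z in mm, then the turn about the tool's z in degrees, then the closure in counts, from 0 (fully open) to 255 (shut). In form: [[[tx, ty, tz], yaw, claw], ...]. A call has 1 to 10 rows; each row is the pose to reach, as a shift and turn from the pose commanded when the call began, along the tool's axes at that moment; what a row does not reach only later rows make up. A row lasts 1/10 s, in which the tool goes at most 50 mm and 8.59 degrees, less where a joint would pass 70% of its speed; a pose out of reach is approached as far as the arm can. A call with a gripper value outside its range is refused whole. The fingers move at their own pace and stop on an object; FORCE is the grip in N (left out, the last holds). Time passes only in rows, so rows that repeat a pose let the fingers close. It gives the time, the measured TCP pose, the force, the opening and the grip force at its end, in the units of the state.
- get_state(): the state, without advancing time (a new reading comes with each control period).
- read_camera(name): name is "side" or "top" or "wrist"; returns a dict with "frame" (384x512x3 uint8, blue, green, red), "range_z" (384x512 float32, m along the optical axis (not along the pixel's ray), 0 where there is no reading), "vfov" (degrees; the focal length in pixels is half the picture's height over the tangent of half this angle, whatever the lens; pixels are square), "cx", "cy" (the principal point, pixels), "k1" (the pictures are not rectified: a ray, as slopes to the right and down, at radius r is drawn at 1 + k1 r^2 times it, then the intrinsics apply), "origin" and "orientation" of the camera in the world. Camera axes: x right, y down, z forward; pixel columns grow to the right and rows downward; lengths in m; the calibration is good to about 2 mm. A picture is of the moment at which its call begins.
- ctrl.sign_off(): hands the job in; it is judged then, once.
The state is a dict: "time": time; "qpos": joint angles; "dq": joint speeds; "joint_efforts": joint torques, N m; "eef_pos": TCP position; "tcp_rot": TCP orientation; "contact_force": force on the tool from outside, world axes, zero at the start; "wrist_torque": the same for the moment, N m; "opening": opening from 0.0 (shut) to 1.0 (fully open); "finger_force": force on a finger pad.
Only numpy, scipy, OpenCV 4.12 (cv2) and the standard library are available. Lean on these libraries where they do the work, as an engineer would, in place of code of your own. Each camera call takes 0.05 s, during which the arm holds its last target. There are 200 camera calls.

## Working session

There is one attempt and no reset: what is moved stays moved. The work goes in short steps, Python scripts to look and compute and a shell command to move; the robot and the scene stay as the last step left them, time stands still between calls to the robot, and variables do not carry over. Pictures are saved under pics/ and viewed, at most 10 in all, crops included, and the job is handed in when it is done.

```bash
mkdir -p pics
cat > h.py <<'E'
import numpy as np, cv2, pickle
from scipy.spatial.transform import Rotation as R
from plant import get_state, read_camera, ctrl
def cam(n,save=None):
    c=read_camera(n)
    if save: cv2.imwrite('pics/'+save+'.png',c['frame']); pickle.dump(c,open(save+'.pkl','wb'))
    return c
def rays(c,uv):
    f=192/np.tan(np.radians(c['vfov'])/2)
    K=np.array([[f,0,c['cx']],[0,f,c['cy']],[0,0,1]])
    p=cv2.undistortPoints(np.array(uv,float).reshape(-1,1,2),K,np.array([c['k1'],0,0,0,0.]))[:,0]
    return np.c_[p,np.ones(len(p))]
def onplane(c,uv,z):
    d=R.from_quat(c['orientation']).apply(rays(c,uv)); o=np.array(c['origin'])
    return o+d*((z-o[2])/d[:,2])[:,None]
def depthpt(c,uv):
    uv=np.array(uv); d=c['range_z'][uv[:,1].astype(int),uv[:,0].astype(int)]
    return np.array(c['origin'])+R.from_quat(c['orientation']).apply(rays(c,uv)*d[:,None])
E
python3 - <<'E'
from h import *
for n in('top','side'):
    c=cam(n,n+'0'); print(n,c['origin'],c['orientation'],c['vfov'],c['k1'],c['cx'],c['cy'])
a=cv2.imread('pics/top0.png');cv2.imwrite('pics/top0b.png',cv2.resize(a,(800,600)))
s=get_state();print(s)
E
```

```text
top [ 0.38546193 -0.01208855  1.18570957] [-0.6946696   0.71629499 -0.03547118  0.05565455] 44.896038121958554 -0.10938160837205552 258.06471172419737 187.39510848248042
side [0.38882774 0.70802202 0.75687131] [-0.11307364  0.91292033 -0.39026136  0.03856037] 47.59423352884949 0.04142237631835994 255.32456852054284 188.96106581020413
{'time': 0.1, 'qpos': array([ 1.07102769e+00,  2.87157801e-01,  1.57805963e+00,  3.66567608e-06,
        1.27861945e+00, -1.50016216e-01]), 'dq': array([-0.00054542, -0.00187803, -0.00244667, -0.00108031, -0.00104501,
        0.0004015 ]), 'joint_efforts': array([ 9.27184874e-05, -4.07294011e+01, -2.93698937e+01, -1.71094125e-04,
        3.44160922e-03, -7.82303289e-06]), 'eef_pos': array([0.23098455, 0.6335982 , 0.23001597]), 'tcp_rot': array([ 1.73986649e-01,  9.84747372e-01, -1.06285036e-03, -3.59849158e-04]), 'contact_force': array([-0.57223496, -0.03722431, -0.3913787 ]), 'wrist_torque': array([0.04031236, 0.06239662, 0.01214683]), 'finger_force': 0.0, 'opening': 0.9997241299843397}
```

View pics/top0b.png

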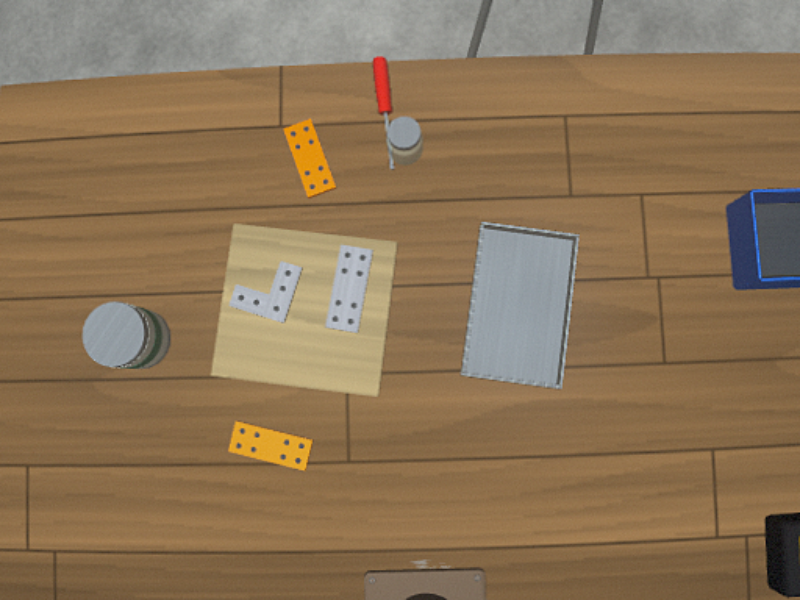

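View pics/side0.png

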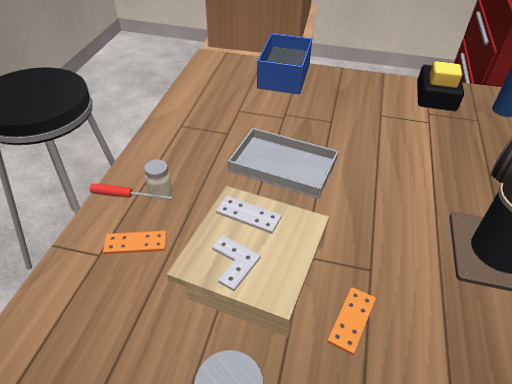

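The top view shows (in 800x600 pixels) the riser at corners (233,224), (397,241), (380,396), (211,376). The plate is at (341,245) to (357,332) and the L plate is to its left. The tray is at (483,222), (579,235), (562,388), (461,375), and nothing hides any of it.

```bash
cat > seg.py <<'E'
from h import *
c=pickle.load(open('top0.pkl','rb'))
def rect(name,uv,z,ax):
    P=onplane(c,np.array(uv)*.64,z)[:,:2]  # order: far-left, far-right, near-right, near-left
    far=(P[0]+P[1])/2;near=(P[2]+P[3])/2;d=far-near
    print(name,P.mean(0).round(4),'yaw',np.degrees(np.arctan2(d[1],d[0])).round(2),'len',np.linalg.norm(d).round(4),'wid',np.linalg.norm((P[0]+P[3]-P[1]-P[2])/2).round(4))
rect('riser',[(233,224),(397,241),(380,396),(211,376)],.08,0)
rect('plate',[(341,245),(372,249),(357,332),(326,328)],.088,0)
rect('tray',[(483,222),(579,235),(562,388),(461,375)],.035,0)
im=c['frame']; hsv=cv2.cvtColor(im,cv2.COLOR_BGR2HSV)
# plate: low saturation inside riser region; fill holes
m=((hsv[...,1]<50)).astype(np.uint8); m[:140]=0;m[262:]=0;m[:,:138]=0;m[:,258:]=0
m=cv2.morphologyEx(m,cv2.MORPH_CLOSE,np.ones((5,5)))
for q in cv2.findContours(m,0,2)[0]:
    if cv2.contourArea(q)<100: continue
    b=cv2.boxPoints(cv2.minAreaRect(q)); print(cv2.contourArea(q)); print(b.round(1).tolist()); print(onplane(c,b,.088).round(4).tolist())
t=cv2.resize(im[130:265,130:260],None,fx=4.4,fy=4.4,interpolation=cv2.INTER_CUBIC); cv2.imwrite('pics/crop1.png',t)
print(depthpt(c,[(240,180),(180,235),(222,165),(330,200)]).round(4))
E
python3 seg.py
```

```text
riser [0.5103 0.1705] yaw -7.98 len 0.24 wid 0.2617
plate [0.5381 0.1   ] yaw -11.3 len 0.13 wid 0.0481
tray [ 0.5111 -0.1692] yaw -10.01 len 0.2481 wid 0.1583
826.5
[[145.89999389648438, 195.3000030517578], [157.1999969482422, 159.5], [192.8000030517578, 170.6999969482422], [181.5, 206.60000610351562]]
[[0.5179, 0.2882, 0.088], [0.6047, 0.2605, 0.088], [0.574, 0.1734, 0.088], [0.4881, 0.2017, 0.088]]
1093.0
[[207.1999969482422, 208.89999389648438], [217.10000610351562, 155.5], [238.39999389648438, 159.39999389648438], [228.60000610351562, 212.89999389648438]]
[[0.4806, 0.1398, 0.088], [0.6091, 0.114, 0.088], [0.5977, 0.0626, 0.088], [0.4697, 0.089, 0.088]]
[[ 0.5486  0.0604  0.0812]
 [ 0.4207  0.2072  0.0812]
 [ 0.5853  0.1024  0.0887]
 [ 0.5009 -0.1631  0.0039]]
```

View pics/crop1.png

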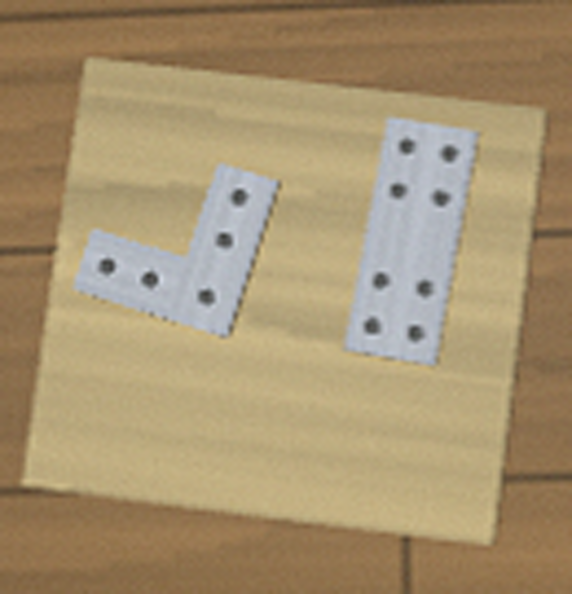

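The crop confirms the plate outline: far end (387,118) to (478,130), near end (346,350) to (437,364). It lies clear of the L plate and about 16 mm short of the far edge.

```bash
cat >> h.py <<'E'
def goto(p,yaw):
    "shift in tool axes (mm) and turn (deg) so that the tool's y axis is at world angle yaw"
    s=get_state();r=R.from_quat(s['tcp_rot']);y=r.apply([0,1,0]);a=np.degrees(np.arctan2(y[1],y[0]))
    t=(a-yaw+90)%180-90
    print('shift',(r.inv().apply(np.array(p)-s['eef_pos'])*1000).round(1),'turn',t.round(2),'now yaw',a.round(2),'z',r.apply([0,0,1]).round(3),'tcp',s['eef_pos'].round(4))
E
python3 - <<'E'
from h import *
c=pickle.load(open('top0.pkl','rb')); print(depthpt(c,[(70,212),(258,85)]).round(3))
goto([.444,.1205,.231],78.7)
E
```

```text
[[0.48  0.466 0.116]
 [0.784 0.01  0.085]]
shift [-3.759e+02 -4.090e+02 -2.000e-01] turn -8.74 now yaw 69.96 z [-0.001 -0.002 -1.   ] tcp [0.231  0.6336 0.23  ]
```

```bash
python3 -m crank '[[[-34,-37,0],-1,255],[[-68,-74,0],-2,255],[[-102,-111,0],-3,255],[[-136,-148,0],-4,255],[[-170,-185,0],-5,255],[[-204,-222,0],-6,255],[[-238,-259,0],-7,255],[[-272,-296,0],-8,255],[[-306,-333,0],-8.7,255],[[-340,-370,0],-8.7,255]]' 60; python3 -c "
from h import *
goto([.444,.1205,.231],78.7)"
```

```text
time: 1.1
eef_pos: [0.423, 0.1704, 0.2311]
tcp_rot: [0.099, 0.995, 0.0, 0.0]
contact_force: [0.8, -0.2, 0.5]
opening: -0.001
finger_force: 0.0
shift [-30.4 -44.8   0.1] turn -0.01 now yaw 78.69 z [ 0.  0. -1.] tcp [0.423  0.1704 0.2311]
```

```bash
python3 -m crank '[[[-30,-45,0],0,255],[[-30,-45,0],0,255],[[-30,-45,40],0,255],[[-30,-45,80],0,255],[[-30,-45,120],0,255],[[-30,-45,131],0,255],[[-30,-45,131],0,255],[[-30,-45,131],0,255]]'
python3 - <<'E'
from h import *
c=cam('wrist','w1'); print(c['origin'],c['orientation'])
a=cam('side','s1')
goto([.444,.1205,.084],78.7)
E
```

```text
time: 1.9
eef_pos: [0.4447, 0.1228, 0.1019]
tcp_rot: [0.098, 0.995, 0.0, 0.001]
contact_force: [-0.1, -0.1, 0.0]
opening: -0.001
finger_force: 0.0
[0.37545031 0.13698027 0.24443413] [0.765321   0.6276869  0.09126384 0.10937933]
shift [ 1.  -2.4 18.8] turn -0.01 now yaw 78.69 z [ 0.005  0.    -1.   ] tcp [0.4454 0.1227 0.1028]
```

View pics/w1.png

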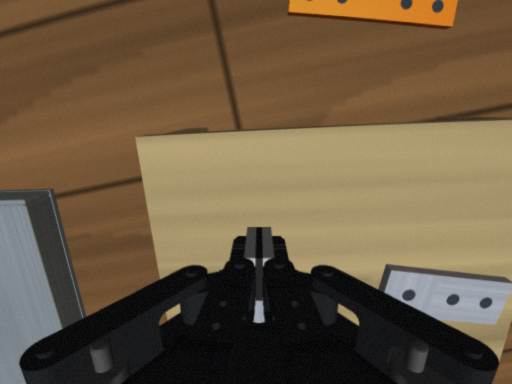

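The wrist view shows the shut fingers at (260,240) over bare riser. The far edge is hidden under the gripper, and the L plate is at lower right, clear of them. Next I lower the fingers and push.

```bash
python3 -m crank '[[[1,-2,10],0,255],[[1,-2,15],0,255],[[1,-2,18],0,255],[[1,-2,18.5],0,255],[[1,-2,18.5],0,255]]'; python3 -c "
from h import *
goto([.444,.1205,.084],78.7);print(get_state()['contact_force'])"
```

```text
time: 2.5
eef_pos: [0.442, 0.1205, 0.0816]
tcp_rot: [0.099, 0.995, -0.0, -0.0]
contact_force: [0.7, -0.5, -0.3]
opening: 0.001
finger_force: 0.0
shift [-1.9  0.4 -2.4] turn -0.05 now yaw 78.65 z [-0. -0. -1.] tcp [0.442  0.1205 0.0816]
[ 0.73169217 -0.49106807 -0.32754069]
```

```bash
python3 -m crank '[[[-5,0,-1.5],0,255],[[-12,0,-1.5],0,255],[[-18,0,-1.5],0,255],[[-24,0,-1.5],0,255],[[-30,0,-1.5],0,255],[[-36,0,-1.5],0,255],[[-42,0,-1.5],0,255],[[-48,0,-1.5],0,255],[[-54,0,-1.5],0,255],[[-60,0,-1.5],0,255]]'
python3 - <<'E'
from h import *
c=cam('top','t2'); cam('side','s2')
cv2.imwrite('pics/t2c.png',cv2.resize(c['frame'][110:265,130:290],None,fx=3.75,fy=3.75,interpolation=cv2.INTER_CUBIC))
goto([.444,.1205,.084],78.7);print(get_state()['contact_force'])
E
```

```text
time: 3.5
eef_pos: [0.5014, 0.1086, 0.0833]
tcp_rot: [0.099, 0.995, -0.0, 0.0]
contact_force: [-0.4, 0.7, 1.0]
opening: -0.001
finger_force: 0.6
shift [59.4  0.3 -0.6] turn -0.06 now yaw 78.64 z [ 0.002 -0.    -1.   ] tcp [0.5021 0.1085 0.0835]
[ 0.68025573 -0.03211965  0.56983863]
```

View pics/t2c.png

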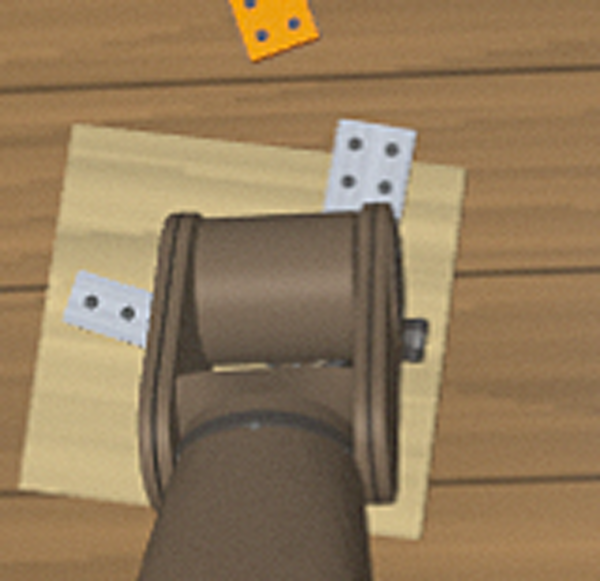

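The plate now sticks out past the far edge. In this crop its far corners are at (338,119) and (416,131), and the riser's far edge runs from (72,125) to (466,169).

```bash
cat > ov.py <<'E'
from h import *
th=np.radians(-8.0); ro=np.array([.5103,.1705])
def rf(p): d=p-ro; return d[...,0]*np.cos(th)+d[...,1]*np.sin(th)
def over(c,uv):
    P=onplane(c,uv,.088)[:,:2]; d=P[1]-P[0]; yaw=np.degrees(np.arctan2(d[1],d[0]))+90
    u=np.array([np.cos(np.radians(yaw)),np.sin(np.radians(yaw))]); ctr=P.mean(0)-.065*u
    print('ends',P.round(4).tolist(),'yaw',yaw,'centre',ctr.round(4),'x in riser',rf(ctr).round(4)); return ctr,yaw
E
python3 - <<'E'
from ov import *
c=pickle.load(open('t2.pkl','rb'))
f=lambda u:np.array(u)/3.75+[130,110]
over(c,f([(338,119),(416,131)]))
E=onplane(c,f([(72,125),(466,169)]),.08)[:,:2];print(E,rf(E))
E
```

```text
ends [[0.6429, 0.106], [0.6331, 0.0557]] yaw -11.003830420116529 centre [0.5742 0.0933] x in riser 0.074
[[0.64762436 0.28274064]
 [0.60864618 0.02441742]] [0.12036705 0.11771985]
```

```bash
python3 -m crank '[[[-4,0,0],0,255],[[-8,0,0],0,255],[[-12,0,0],0,255],[[-16,0,0],0,255],[[-19,0,0],0,255],[[-21,0,0],0,255],[[-23,0,0],0,255],[[-23,0,0],0,255]]'; python3 -m crank '[[[5,0,0],0,255],[[15,0,0],0,255],[[15,0,-40],0,255],[[15,0,-80],0,255],[[15,0,-80],0,255]]';  python3 - <<'E'
from h import *
c=cam('top','t3'); s=cam('side','s3')
a=cv2.resize(c['frame'][110:210,180:280],None,fx=4,fy=4,interpolation=cv2.INTER_CUBIC)
b=cv2.resize(s['frame'][170:270,190:290],None,fx=4,fy=4,interpolation=cv2.INTER_CUBIC)
cv2.imwrite('pics/t3c.png',np.hstack([a,b]))
E
```

```text
time: 4.4
eef_pos: [0.5239, 0.1041, 0.0834]
tcp_rot: [0.099, 0.995, 0.0, 0.0]
contact_force: [0.2, -0.2, 1.4]
opening: -0.001
finger_force: 0.0
time: 4.9
eef_pos: [0.512, 0.1075, 0.1699]
tcp_rot: [0.099, 0.995, 0.001, 0.006]
contact_force: [0.9, 0.5, 1.1]
opening: -0.001
finger_force: 0.0
```

View pics/t3c.png

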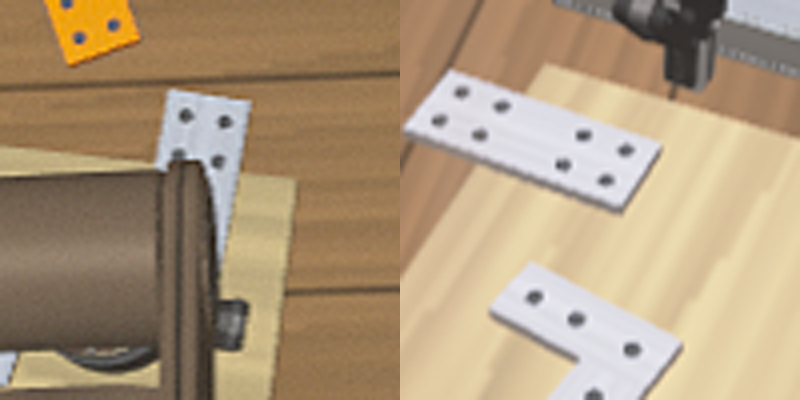

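In the top crop the plate's far corners are at (168,90) and (252,101). In the side crop its top face has corners (450,68), (403,130), (618,208) and (662,147). It lies flat with clear overhang, and the L plate hasn't moved.

Run:
```python
from ov import *
c=pickle.load(open('t3.pkl','rb'));s=pickle.load(open('s3.pkl','rb'))
ctr,yaw=over(c,np.array([(168,90),(252,101)])/4+[180,110])
P=onplane(s,(np.array([(450,68),(403,130),(618,208),(662,147)])-[400,0])/4+[190,170],.088)[:,:2]
d=P[0]+P[1]-P[2]-P[3];print('side',P.mean(0),np.degrees(np.arctan2(d[1],d[0])),rf(P.mean(0)))
ctr=(ctr+P.mean(0))/2; yaw=-11.2; u=np.array([np.cos(np.radians(yaw)),np.sin(np.radians(yaw))])
g=ctr+.046*u; print('grasp',g, 'beyond edge',rf(g)-.12)
goto([*g,.17],78.8); print(get_state()['qpos'])
```

```text
ends [[0.6657, 0.1011], [0.6569, 0.0501]] yaw -9.775565427523432 centre [0.5972 0.0866] x in riser 0.0978
side [0.59802904 0.09149722] -12.086788477730629 0.09787033320716362
grasp [0.64276332 0.08013178] beyond edge 0.023751020047450666
shift [-136.6   -0.5   -4.9] turn -0.12 now yaw 78.68 z [ 0.003  0.    -1.   ] tcp [0.509  0.1074 0.1647]
[ 1.27387145e-02  8.85265214e-03  2.01538305e+00  1.19641112e-05
  1.11434796e+00 -1.36044648e+00]
```

```bash
python3 -m crank '[[[-45,0,-5],0,0],[[-90,0,-5],0,0],[[-137,0,-5],0,0],[[-137,0,-5],0,0],[[-137,0,-5],0,0],[[-137,0,-5],0,0]]' 60
python3 - <<'E'
from h import *
c=cam('wrist','w4'); goto([.6428,.0801,.062],78.8); print(get_state()['opening'])
E
```

```text
time: 5.6
eef_pos: [0.6414, 0.0806, 0.1667]
tcp_rot: [0.099, 0.995, -0.0, -0.002]
contact_force: [-0.4, 0.1, 0.3]
opening: 0.99
finger_force: 0.0
shift [ -1.6  -0.3 105.5] turn -0.12 now yaw 78.68 z [-0.002  0.    -1.   ] tcp [0.6415 0.0807 0.1675]
0.9969584401900581
```

View pics/w4.png

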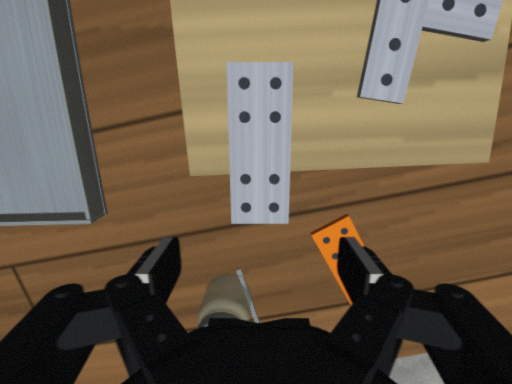

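The wrist view shows the plate's overhanging end at (230,222) to (290,223), centred between the open fingers and aligned with them. The riser edge crosses at row ~172.

```bash
python3 - <<'E'
from ov import *
c=pickle.load(open('w4.pkl','rb'));P=onplane(c,[(231,223),(289,223),(293,63),(227,63)],.088)[:,:2];m=P.mean(0)
d=P[0]+P[1]-P[2]-P[3];y=np.arctan2(d[1],d[0]);print(P.round(4).tolist(),m,np.degrees(y),rf(m)); print('grasp',m+.046*np.array([np.cos(y),np.sin(y)]))
E
python3 -m crank '[[[-1,0,30],0,0],[[-1,0,60],0,0],[[-1,0,80],0,0],[[-1,0,95],0,0],[[-1,0,105],0,0],[[-1,0,105],0,0]]'
```

```text
[[0.6583, 0.0533], [0.6683, 0.1032], [0.5416, 0.1276], [0.5319, 0.079]] [0.59999094 0.0907838 ] -11.212342219376398 0.09991242628937413
grasp [0.64511295 0.0818393 ]
time: 6.25
eef_pos: [0.643, 0.0802, 0.0623]
tcp_rot: [0.099, 0.995, -0.0, -0.001]
contact_force: [-0.6, -0.7, 0.3]
opening: 0.999
finger_force: 0.0
```

```bash
python3 -m crank '[[[0,0,0],0,100],[[0,0,0],0,255],[[0,0,0],0,255],[[0,0,0],0,255],[[0,0,0],0,255],[[0,0,0],0,255],[[0,0,0],0,255],[[0,0,0],0,255]]' 80; python3 -m crank '[[[0,0,-5],0,255],[[0,0,-12],0,255],[[0,0,-20],0,255],[[0,0,-30],0,255],[[0,0,-40],0,255],[[0,0,-50],0,255],[[0,0,-60],0,255],[[0,0,-70],0,255],[[0,0,-70],0,255],[[0,0,-70],0,255]]'
python3 - <<'E'
from h import *
s=cam('side','s5'); goto([.5,-.17,.14],78.8)
cv2.imwrite('pics/s5c.png',cv2.resize(s['frame'][90:290,130:390],None,fx=3,fy=3))
E
```

```text
time: 7.05
eef_pos: [0.6452, 0.08, 0.065]
tcp_rot: [0.099, 0.995, 0.0, 0.001]
contact_force: [-0.6, 0.4, 5.6]
opening: 0.564
finger_force: 81.8
time: 8.05
eef_pos: [0.6442, 0.08, 0.1337]
tcp_rot: [0.099, 0.995, 0.0, 0.0]
contact_force: [-0.5, 0.4, -1.9]
opening: 0.564
finger_force: 82.4
shift [  91.8 -273.4   -6.9] turn -0.14 now yaw 78.66 z [-0.001  0.    -1.   ] tcp [0.6438 0.08   0.133 ]
```

View pics/s5c.png

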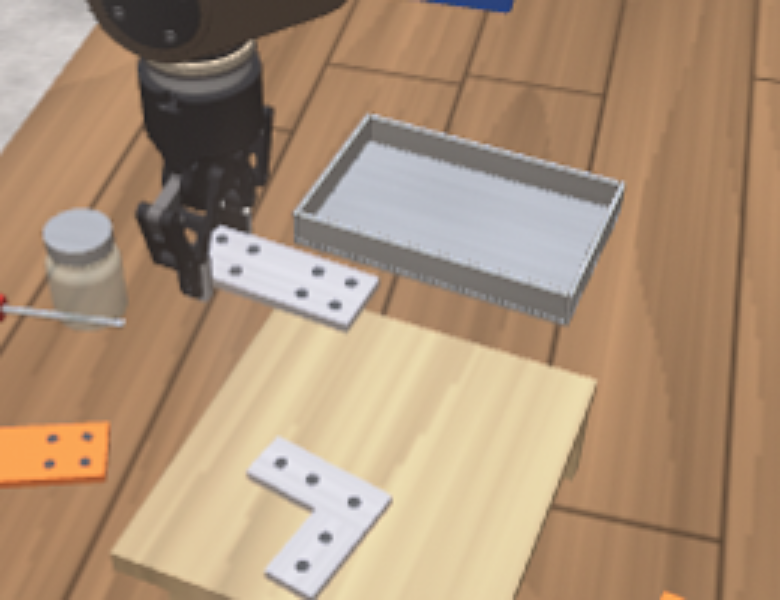

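The plate is held by its end and hanging level, about 60 mm above the riser. The L plate hasn't moved, and the tray at upper right of the view is clear.

Run:
```python
from h import *
goto([.5554,-.177,.133],80)
```

```text
shift [  36.1 -269.4    0. ] turn -1.34 now yaw 78.66 z [-0.001  0.    -1.   ] tcp [0.6438 0.08   0.133 ]
```

```bash
python3 -m crank '[[[2,-15,0],0,255],[[6,-45,0],0,255],[[11,-80,0],0,255],[[16,-120,0],-0.3,255],[[21,-160,0],-0.6,255],[[26,-200,0],-1,255],[[31,-235,0],-1.3,255],[[35,-260,0],-1.3,255],[[36,-269,0],-1.3,255],[[36,-269,0],-1.3,255]]'
python3 -m crank '[[[0,0,20],0,255],[[0,0,40],0,255],[[0,0,60],0,255],[[0,0,75],0,255],[[0,0,85],0,255],[[0,0,92],0,255],[[0,0,92],0,255],[[0,0,92],0,255]]'
python3 - <<'E'
from h import *
s=cam('side','s6'); goto([.5554,-.177,.02],80); print(get_state()['contact_force'])
cv2.imwrite('pics/s6c.png',cv2.resize(s['frame'][90:240,190:390],None,fx=4,fy=4))
E
```

```text
time: 9.1
eef_pos: [0.5551, -0.1779, 0.1329]
tcp_rot: [0.089, 0.996, 0.0, -0.0]
contact_force: [-0.2, 0.0, -0.8]
opening: 0.569
finger_force: 82.5
time: 9.9
eef_pos: [0.5565, -0.1768, 0.0419]
tcp_rot: [0.087, 0.996, -0.0, 0.0]
contact_force: [0.0, -0.1, -0.9]
opening: 0.563
finger_force: 82.5
shift [ 1.2 -0.3 22.2] turn -0.04 now yaw 79.96 z [ 0.001 -0.001 -1.   ] tcp [ 0.5566 -0.1769  0.0422]
[ 0.31005681 -0.66818049 -0.9161927 ]
```

View pics/s6c.png

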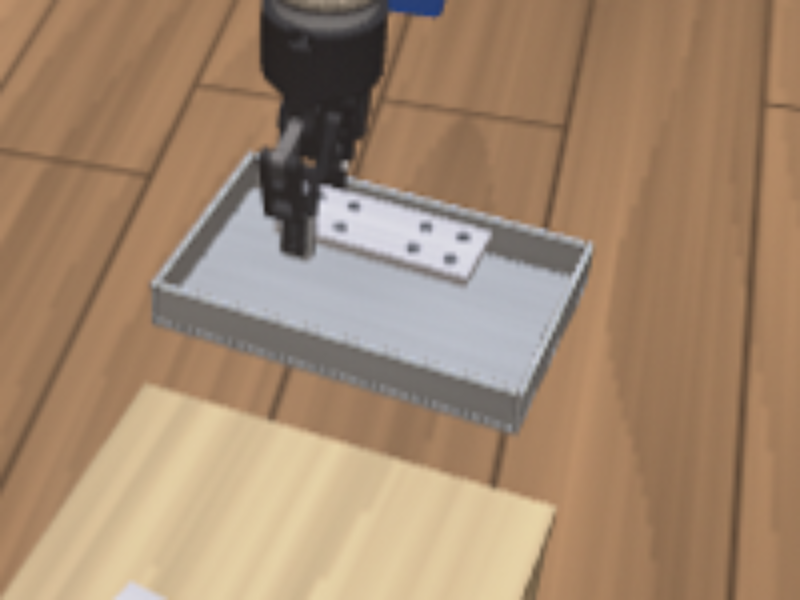

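The plate is level above the tray and centred along it, with its near end at about (475,260) in this crop. I lower it and watch the force.

```bash
python3 -m crank '[[[0,0,8],0,255],[[0,0,16],0,255],[[0,0,24],0,255],[[0,0,29],0,255],[[0,0,32],0,255],[[0,0,32],0,255],[[0,0,32],0,255]]'; python3 -m crank '[[[0,0,1.5],0,255],[[0,0,3],0,255],[[0,0,3],0,255]]'
```

```text
time: 10.65
eef_pos: [0.556, -0.1767, 0.0094]
tcp_rot: [0.088, 0.996, -0.0, 0.0]
contact_force: [-0.4, 0.7, -1.3]
opening: 0.564
finger_force: 82.5
time: 10.95
eef_pos: [0.5559, -0.1766, 0.0063]
tcp_rot: [0.088, 0.996, 0.0, -0.0]
contact_force: [-0.1, 0.7, -1.4]
opening: 0.569
finger_force: 82.6
```

```bash
python3 -m crank '[[[0,0,1],0,255],[[0,0,2],0,255],[[0,0,2],0,255]]'; python3 -m crank '[[[0,0,1],0,255],[[0,0,2],0,255],[[0,0,2],0,255]]'
```

```text
time: 11.25
eef_pos: [0.5558, -0.1766, 0.0042]
tcp_rot: [0.088, 0.996, 0.0, -0.0]
contact_force: [-0.5, -0.1, -1.1]
opening: 0.567
finger_force: 82.5
time: 11.55
eef_pos: [0.5561, -0.1767, 0.0025]
tcp_rot: [0.088, 0.996, -0.0, 0.0]
contact_force: [-0.1, -0.4, -0.4]
opening: 0.567
finger_force: 83.4
```

```bash
python3 -m crank '[[[0,0,0.5],0,255],[[0,0,1],0,255],[[0,0,1],0,255]]'
python3 - <<'E'
from h import *
s=get_state();print(s['contact_force'],s['eef_pos'])
E
```

```text
time: 11.85
eef_pos: [0.5561, -0.1767, 0.0025]
tcp_rot: [0.087, 0.996, 0.0, -0.0]
contact_force: [-2.8, 1.0, 7.1]
opening: 0.564
finger_force: 86.8
[-2.75787421  0.95718072  7.09711023] [ 0.55607034 -0.17674508  0.00249516]
```

Contact with the floor at 7 N, so I back off slightly and release.

```bash
python3 -m crank '[[[0,0,-1],0,255],[[0,0,-1],0,100],[[0,0,-1],0,80],[[0,0,-1],0,40],[[0,0,-1],0,10],[[0,0,-1],0,10],[[0,0,-1],0,10]]' 20;  python3 -m crank '[[[0,0,-10],0,10],[[0,0,-25],0,10],[[0,0,-50],0,10],[[0,0,-90],0,10],[[0,0,-130],0,10],[[0,0,-170],0,10],[[0,0,-170],0,10],[[0,0,-170],0,10]]'
python3 - <<'E'
from h import *
s=cam('side','s7'); w=cam('wrist','w7')
cv2.imwrite('pics/s7c.png',np.hstack([cv2.resize(s['frame'][130:330,170:370],(400,400)),cv2.resize(w['frame'],(400,300),interpolation=cv2.INTER_AREA) if 0 else cv2.copyMakeBorder(cv2.resize(w['frame'],(400,300)),0,100,0,0,cv2.BORDER_CONSTANT)]))
st=get_state();print(st['finger_force'],st['opening'])
E
```

```text
time: 12.55
eef_pos: [0.5559, -0.1767, 0.0023]
tcp_rot: [0.088, 0.996, -0.0, -0.0]
contact_force: [0.0, -0.1, -0.4]
opening: 0.959
finger_force: 0.0
time: 13.35
eef_pos: [0.5569, -0.1771, 0.1754]
tcp_rot: [0.087, 0.996, -0.001, 0.002]
contact_force: [0.2, -0.4, -0.4]
opening: 0.96
finger_force: 0.0
0.0 0.9584444457466001
```

View pics/s7c.png

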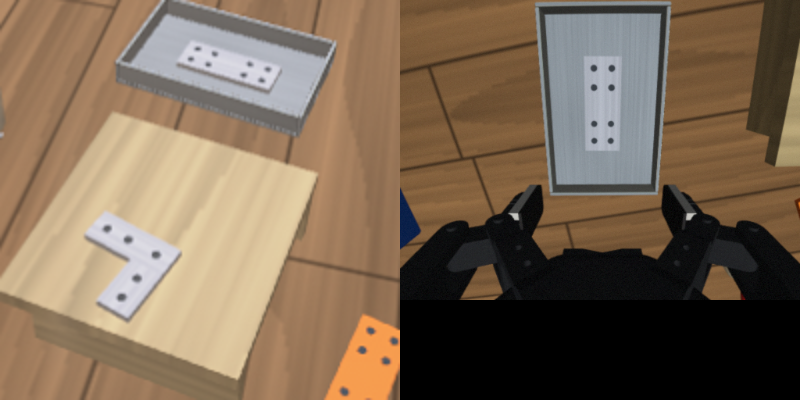

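The plate lies flat in the middle of the tray, at (602,103) in the wrist half of the picture and (228,64) in the side half. The L plate is still in place and the gripper is clear, so I hand the job in.

```bash
python3 -c "
from plant import ctrl
print(ctrl.sign_off())"
```

```text
the job is handed in; nothing more can be done
None
```

The job is handed in: I slid the plate out to about 43 mm of overhang, lifted it by that end, and lowered it to about 1 cm above the tray floor before releasing it; it lies flat near the tray's centre, and the corner plate did not visibly move (about 13 s of the 51 s used; the verdict was not shown).

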